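# Set the holding load of a knife-handle press

## Task

Put the knife handle under its holding load in the little bench press. First lower the foot with the large outer knob alone, gently, until it just touches the handle and the needle of the load dial only begins to move; then leave the outer knob alone and turn the small inner knob until the needle stands between the two bold marks, never swinging it far past the second one. Let go of the press and leave the knife and the things around it where they are.

Things in the scene. Friction and masses are not known exactly. Their poses are not given: they have to be found in the camera images.
- press: Grey iron bench press fixed to the table, 170 x 140 mm, about 225 mm high with knobs. Origin: on the table under the vertical axis shared by foot and both knobs. +x of its frame: open side; -x: column (40 x 50 mm, 85 mm from the axis); +y: side with the load dial. The press arm under the knobs is 60 mm wide, its top at 151 mm. The knife rests on a sprung anvil plate, top 45 mm above the table.
- coarse (a joint): Angle of the large outer knob, rad, 0 to 5, starting at about 0.7 to 1.4; grows as it is turned clockwise seen from above (negative about world z), which lowers the foot, and the inner knob with it, 6 mm per rad. Foot and handle start 6 to 16 mm apart. The inner knob does not turn with it. Steady friction about 0.25 N m; stays where it is left.
- fine (a joint): Angle of the small inner knob, rad, 0 to 6.5, starting at about 0 to 0.5; grows as it is turned clockwise seen from above, which lowers the foot a further 1.5 mm per rad (the knob itself keeps its height). Steady friction about 0.08 N m; stays where it is left.
- coarse_grip (a point): Centre of the top face of the large outer knob, on the vertical knob axis: a round fluted aluminium disc, 56 mm diameter, 18 mm high. Grip it level with this point, by the finger ends. The top of the press arm is 32 mm below this point. Does not move.
- fine_grip (a point): Point on the knob axis, 3 mm below the top of the small inner knob: round, fluted, aluminium, 24 mm diameter, standing up through the outer knob's centre, 36 to 42 mm above its top face at the start and 25 to 31 mm once the foot touches the handle. Grip it here by the finger ends, clear of the outer knob. Moves down as the outer knob is turned.
- foot: Round steel foot, 24 mm diameter, 8 mm thick, that comes down on the knife handle; origin at the centre of its underside.
- needle (a joint): Angle of the load dial's needle, rad: 0 at no load (pointing to the column side), grows clockwise seen from above; stirs at about 2 N, then 0.14 rad per N; 0.55 rad per mm the anvil sinks (4 N per mm). Bold marks at 1.05 and 1.75 rad (about 10 and 15 N). White dial, 100 mm diameter, black needle 40 mm, 115 mm to +y of the axis, 140 mm high, tipped 25 degrees to +x.
- knife: Loose knife lying on the anvil, handle under the foot. Handle 110 x 28 mm, wooden, along the knife's y axis; round-tipped blade about 95 mm long to -y. Origin: centre of the handle's underside. The handle's thickness differs from knife to knife, 18 to 22 mm, and is not reported: where the foot meets it must be found by the needle or by feel.
- brass_cup: Brass cup, 60 mm across, 60 mm high, standing near the press; bystander. Origin at the centre of its underside.
- screwdriver: Screwdriver with a wooden handle, 200 mm long, lying near the press; bystander.
- scissors: Steel scissors, about 170 mm long, lying near the press; bystander. Origin at the pivot.
Mind the look-alikes: they are no part of the job. Leave any orange or red look-alike of the knife alone.

How it is judged:
By the outcome, as a careful person would: the job done as asked, in the order asked, and still so for the second after the job is handed in, with the robot touching nothing.
It also fails if it takes over 72 s, if anything falls off the work surface, if the arm or the gripper's body presses on something with over 40 N, if the wrist force passes 120 N, or if a joint passes its speed limit or range.

## Robot

A 6-joint arm with a two-finger parallel gripper is mounted at the origin on the work surface. World frame = base frame: x ahead of the robot, y to its left, z up, the work surface at z = 0. Lengths are in m, angles in rad, forces in N, time in s.
With the tool pointing down it reaches from about 0.35 to 0.975 m from the base axis. Payload 4.9 kg.
Tool frame: the origin (TCP) lies at the very end of the fingers, on their centre line; the grasp point (between the pads) lies 19 mm behind it; z points along the fingers, y is the direction in which the jaws open and shut (so a half turn about z gives the same grasp; the last joint's range is limited). The gripper opens to 85 mm and grips with 20 to 120 N. Pads are 22 mm wide; open, the fingers measure 114 mm over their backs; the gripper's body (76 mm by 85 mm) begins 54 mm behind the grasp point. The pads swing forward as they close: fully open they stand 13 mm farther back than shut.
Start: joints at [-1.261, 0.053, 1.613, -0, 1.476, -0.119], TCP at [0.26, -0.568, 0.193] pointing down, gripper open.
Joint ranges: [-3.01, 3.01], [-1.01, 2.22], [0.06, 2.58], [-1.02, 4.17], [0.09, 2.62], [-3.14, 3.14]. Speed limits (rad/s): [2.57, 2.57, 3.14, 3.14, 3.14, 3.14].

## Interface

Orientations are given as a unit quaternion [w, x, y, z].
In Python, from cell import status, optics, arm, spotter gives the robot as it stands. The module is installed in compiled form; this text tells all that it offers.
- The arm moves only by the tool apply_moves, never from a script. Its argument "motion" is a list of rows, each a list of 6 numbers: the shift along the tool's x, y, z in mm, then the turn, a rotation vector about the tool's x, y, z in degrees. In form: [[dx, dy, dz, rx, ry, rz], ...]. A call has 1 to 5 rows; each row is the pose to reach, as a shift and turn from the pose commanded when the call began, along the tool's axes at that moment; what a row does not reach only later rows make up. A row lasts 1/10 s, in which the tool goes at most 50 mm and 8.59 degrees, less where a joint would pass 70% of its speed; a pose out of reach is approached as far as the arm can. A call with a gripper value outside its range is refused whole. "grip" is the closure, from -1 (fully open) to 1 (shut), set as the call begins (left out, the last holds). The fingers move at their own pace and stop on an object; "force" is the grip in N (left out, the last holds). Time passes only in rows, so rows that repeat a pose let the fingers close. It gives the time, the measured TCP pose, the force and the opening at its end, in the units of the state.
- status.state(): the state, without advancing time (a new reading comes with each control period).
- optics.camera(name): name is "scene" or "top"; returns a dict with "pixels" (384x512x3 uint8, red, green, blue), "range_z" (384x512 float32, m along the optical axis (not along the pixel's ray), 0 where there is no reading), "vfov" (degrees; the focal length in pixels is half the picture's height over the tangent of half this angle, whatever the lens; pixels are square), "cx", "cy" (the principal point, pixels), "origin" and "rotation" of the camera in the world. Camera axes: x right, y up, looking along -z (the intrinsics and any distortion apply to the point x, -y, -z); pixel columns grow to the right and rows downward; lengths in m; the calibration is good to about 2 mm. A picture is of the moment at which its call begins.
- arm.sign_off(): hands the job in, once; it reports no verdict.
Trained networks look in a picture, given as the dict that the camera call returned (one of the last four; its "shot" number tells which), for a name from the list of things; names that differ only in an ending like _2 or _b are one class to them, and where a whole thing is asked for, a point or a joint stands for the part that bears it (a point fixed in the world has none). Each returns a list of dicts, best first, with "p" (0 to 1); they miss things now and then, are a little off and sometimes report something else, mostly with a low value. They report only what shows in the picture. A call takes as long as a camera call. They do not tell look-alikes from the thing itself.
- spotter.cut_out(picture, target): "pixels" (384x512 bool, what is visible of it) and "bbox" ([centre column, centre row, width, height] in pixels, round what is visible of it).
- spotter.spot_point(picture, target): "location" ([column, row] in pixels: a listed point, or the origin of a listed thing).
The state is a dict: "clock": time; "q": joint angles; "joint_vel": joint speeds; "tau": joint torques, N m; "ee_pos": TCP position; "ee_rot": TCP orientation; "ft_force": force on the tool from outside, world axes, zero at the start; "ft_torque": the same for the moment, N m; "width": finger opening in m.
Only numpy, scipy, OpenCV 4.12 (cv2) and the standard library are available. Lean on these libraries where they do the work, as an engineer would, in place of code of your own. Each camera call takes 0.05 s, during which the arm holds its last target.

## Working session

There is one attempt and no reset: what is moved stays moved. The work goes in short steps, Python scripts to look and compute and a tool call to move; the robot and the scene stay as the last step left them, time stands still between calls to the robot, and variables do not carry over. Pictures are saved under pics/ and viewed, and the job is handed in when it is done.

Besides the shell and the picture viewer there is one more tool, called after "Call:" by a JSON object that holds its "name" and its "arguments". apply_moves: Moves the arm, as the interface text tells. Its arguments: {"type":"object","properties":{"motion":{"type":"array"},"grip":{"type":"number"},"force":{"type":"number"}},"required":["motion"]}

```bash
mkdir -p pics; cat > h.py <<'E'
import numpy as np, cv2
from cell import status, optics, arm, spotter
def save(p,name,crop=None,scale=1):
    im=p["pixels"][:,:,::-1]
    if crop: r0,r1,c0,c1=crop; im=im[r0:r1,c0:c1]
    if scale!=1: im=cv2.resize(im,None,fx=scale,fy=scale,interpolation=cv2.INTER_CUBIC)
    cv2.imwrite("pics/"+name,im)
def f(p): return 192/np.tan(np.radians(p["vfov"])/2)
def world(p,u,v,d=None):
    if d is None:
        a=p["range_z"][int(v)-1:int(v)+2,int(u)-1:int(u)+2]; d=np.median(a[a>0])
    c=np.array([(u-p["cx"])/f(p)*d,-(v-p["cy"])/f(p)*d,-d])
    return np.array(p["origin"])+np.array(p["rotation"])@c
def proj(p,w):
    c=np.array(p["rotation"]).T@(np.array(w)-p["origin"])
    return p["cx"]+f(p)*c[0]/-c[2], p["cy"]-f(p)*c[1]/-c[2]
E
python3 - <<'E'
from h import *
for n in("scene","top"):
    p=optics.camera(n); save(p,n+"0.png")
    print(n,{k:v for k,v in p.items() if k not in("pixels","range_z")})
    for t in("coarse_grip","fine_grip","press","knife","foot"):
        for s in spotter.spot_point(p,t)[:2]:
            u,v=s["location"]
            try:w=world(p,u,v).round(4)
            except Exception as e:w=e
            print(t,s["p"],s["location"],w)
print(status.state())
E
```

```text
scene {'vfov': 49.46075268679536, 'cx': 251.90622130052986, 'cy': 193.33635234182728, 'origin': array([0.98228075, 0.26816288, 0.90701381]), 'rotation': array([0.45688621, 0.12858837, 0.25202783, 0.84332793]), 'shot': 1}
coarse_grip 0.86 [276.8, 168.7] matmul: Input operand 1 has a mismatch in its core dimension 0, with gufunc signature (n?,k),(k,m?)->(n?,m?) (size 3 is different from 4)
fine_grip 0.68 [278.1, 162.8] matmul: Input operand 1 has a mismatch in its core dimension 0, with gufunc signature (n?,k),(k,m?)->(n?,m?) (size 3 is different from 4)
press 0.86 [274.2, 214.7] matmul: Input operand 1 has a mismatch in its core dimension 0, with gufunc signature (n?,k),(k,m?)->(n?,m?) (size 3 is different from 4)
knife 0.8 [273.1, 202.1] matmul: Input operand 1 has a mismatch in its core dimension 0, with gufunc signature (n?,k),(k,m?)->(n?,m?) (size 3 is different from 4)
knife 0.68 [305.8, 341.5] matmul: Input operand 1 has a mismatch in its core dimension 0, with gufunc signature (n?,k),(k,m?)->(n?,m?) (size 3 is different from 4)
top {'vfov': 48.026302532502925, 'cx': 248.1908582
[... 1164 characters left out ...]
different from 4)
{'clock': 0.6, 'q': array([-1.26101979e+00,  5.26729252e-02,  1.61284927e+00,  2.84638800e-05,
        1.47596893e+00, -1.19006277e-01]), 'joint_vel': array([ 5.18164630e-05, -1.23093668e-03, -1.81277888e-03, -1.33773211e-04,
       -3.11681218e-04, -1.94659121e-03]), 'tau': array([-5.26185049e-04, -3.93415332e+01, -3.70232999e+01, -1.26117616e-04,
        8.01359383e-04, -1.22360515e-05]), 'ee_pos': array([ 0.25986275, -0.56843402,  0.19335072]), 'ee_rot': array([4.91866030e-05, 9.77106340e-01, 2.12751493e-01, 1.89387173e-05]), 'ft_force': array([ 0.64417209, -0.30831431,  0.61319543]), 'ft_torque': array([0.00238292, 0.03441686, 0.01711488]), 'width': 0.08539679918374479}
```

```bash
python3 - <<'E'
s=open('h.py').read()
s=s.replace('def f(p)','''from scipy.spatial.transform import Rotation
def Rm(q): q=np.array(q); return Rotation.from_quat([q[1],q[2],q[3],q[0]]).as_matrix()
def f(p)''').replace('np.array(p["rotation"])','Rm(p["rotation"])')
s+='''
import pickle
def snap(n,name=None,**k):
    p=optics.camera(n); pickle.dump(p,open("last_%s.pkl"%n,"wb"))
    if name: save(p,name,**k)
    return p
'''
open('h.py','w').write(s)
E
python3 - <<'E'
from h import *
p=snap("scene"); save(p,"s1.png",(60,360,120,420),2)
for t,uv in dict(coarse=(276.8, 168.7),fine=(278.1,162.8),knife=(273.1,202.1)).items(): print(t,world(p,*uv).round(4))
p=snap("top"); save(p,"t1.png",(80,380,80,400),2)
for t,uv in dict(coarse=(241,222.6),fine=(244.3,233.4),fine2=(240,220)).items(): print(t,world(p,*uv).round(4))
E
```

```text
coarse [0.5316 0.0223 0.2085]
fine [0.5248 0.0208 0.2201]
knife [0.5585 0.0329 0.1225]
coarse [0.5135 0.0142 0.2236]
fine [0.4949 0.0072 0.1842]
fine2 [0.5192 0.0164 0.2222]
```

View pics/s1.png

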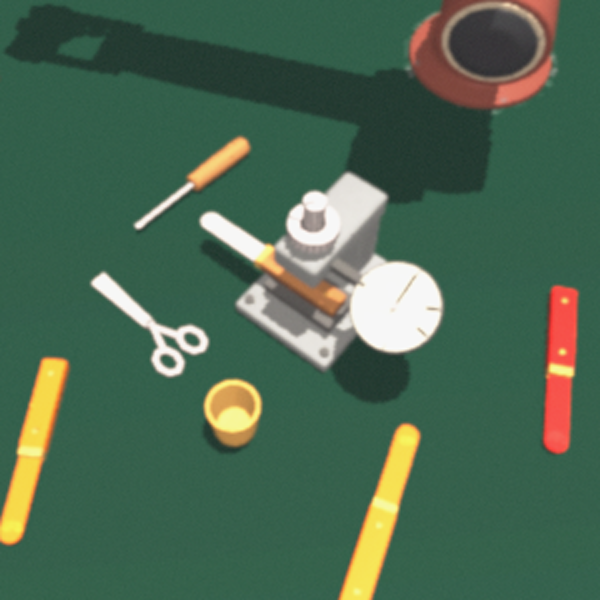

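View pics/t1.png

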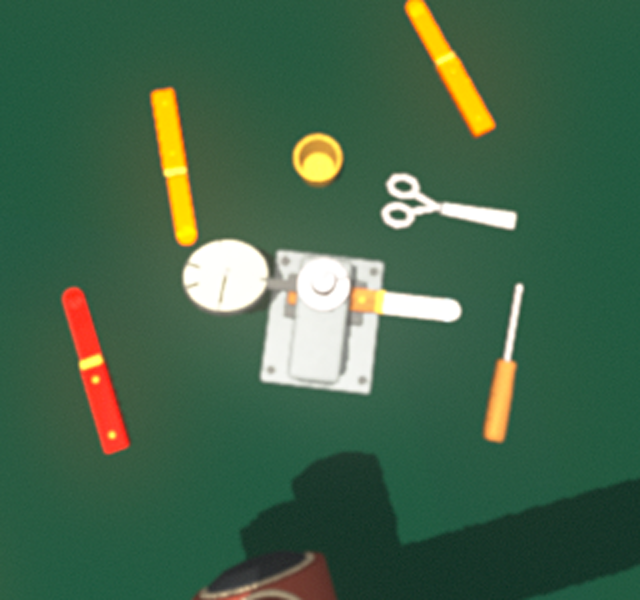

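View pics/scene0.png

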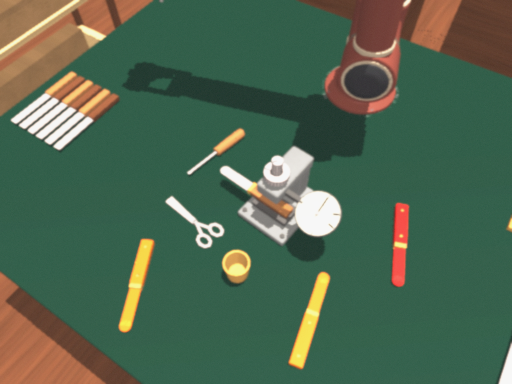

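```bash
python3 - <<'E'
from h import *
from scipy.optimize import least_squares
for n in("scene","top"):
    p=pickle.load(open("last_%s.pkl"%n,"rb"))
    d=p["range_z"]; V,U=np.mgrid[0:384,0:512]
    c=np.stack([(U-p["cx"])/f(p)*d,-(V-p["cy"])/f(p)*d,-d],-1)
    W=c@Rm(p["rotation"]).T+p["origin"]
    m=(d>0)&(np.hypot(W[...,0]-.515,W[...,1]-.015)<.15)
    z=W[...,2]
    print(n,"hist",[(round(a,3),int(((z>a)&(z<a+.005)&m).sum())) for a in np.arange(.1,.26,.005)])
    for lo,hi in((.178,.190),(.212,.235),(.146,.156)):
        s=m&(z>lo)&(z<hi)&(np.hypot(W[...,0]-.515,W[...,1]-.015)<.06)
        P=W[s]; print(lo,len(P),P.mean(0).round(4),np.median(P[:,2]).round(4),P.min(0).round(4),P.max(0).round(4))
    # dial points: white near 140mm
    px=p["pixels"].astype(int)
    s=(d>0)&(z>.11)&(z<.175)&(px.min(-1)>150)&(np.hypot(W[...,0]-.515,W[...,1]-.13)<.07)
    P=W[s];print("dial",len(P),P.mean(0).round(4),((P.min(0)+P.max(0))/2).round(4))
E
```

```text
scene hist [(np.float64(0.1), 12), (np.float64(0.105), 6), (np.float64(0.11), 30), (np.float64(0.115), 123), (np.float64(0.12), 216), (np.float64(0.125), 268), (np.float64(0.13), 303), (np.float64(0.135), 336), (np.float64(0.14), 261), (np.float64(0.145), 486), (np.float64(0.15), 728), (np.float64(0.155), 10), (np.float64(0.16), 2), (np.float64(0.165), 26), (np.float64(0.17), 35), (np.float64(0.175), 37), (np.float64(0.18), 267), (np.float64(0.185), 38), (np.float64(0.19), 11), (np.float64(0.195), 18), (np.float64(0.2), 16), (np.float64(0.205), 19), (np.float64(0.21), 15), (np.float64(0.215), 29), (np.float64(0.22), 73), (np.float64(0.225), 0), (np.float64(0.23), 0), (np.float64(0.235), 0), (np.float64(0.24), 0), (np.float64(0.245), 0), (np.float64(0.25), 0), (np.float64(0.255), 0)]
0.178 321 [0.5284 0.0186 0.1832] 0.1833 [ 0.4939 -0.0116  0.178 ] [0.5496 0.0431 0.1899]
0.212 112 [0.5239 0.0165 0.2199] 0.2206 [0.511  0.0036 0.2121] [0.5349 0.0277 0.2237]
0.146 527 [0.5112 0.0249 0.1505] 0.1507 [ 0.4555 -0.0151  0.1461] [0.5597 0.0506 0.1558]
dial 1646 [0.5373 0.1301 0.1351] [0.5371 0
[... 415 characters left out ...]
(np.float64(0.18), 251), (np.float64(0.185), 130), (np.float64(0.19), 1), (np.float64(0.195), 4), (np.float64(0.2), 7), (np.float64(0.205), 1), (np.float64(0.21), 4), (np.float64(0.215), 14), (np.float64(0.22), 82), (np.float64(0.225), 5), (np.float64(0.23), 0), (np.float64(0.235), 0), (np.float64(0.24), 0), (np.float64(0.245), 0), (np.float64(0.25), 0), (np.float64(0.255), 0)]
0.178 386 [0.5186 0.0131 0.1843] 0.1843 [ 0.4918 -0.0138  0.1784] [0.547  0.0414 0.1899]
0.212 105 [0.5194 0.0135 0.2218] 0.2221 [0.5084 0.0016 0.2126] [0.5325 0.0251 0.226 ]
0.146 579 [0.4891 0.0158 0.1517] 0.1518 [ 0.4562 -0.0188  0.1461] [0.555  0.0485 0.156 ]
dial 1217 [0.535  0.1261 0.1365] [0.5368 0.1187 0.1349]
```

```bash
cat >> h.py <<'E'
def rel(x,y,z,yawdeg):
    s=status.state(); q=s["ee_rot"]; R=Rm(q); yaw=np.degrees(np.arctan2(R[1,0],R[0,0]))
    d=R.T@(np.array([x,y,z])-s["ee_pos"])*1000
    dy=(yaw-yawdeg+180)%360-180
    print("t",round(s["clock"],2),"pos",s["ee_pos"].round(4),"yaw",yaw.round(2),"q",s["q"].round(3),"w",round(s["width"],4),"F",s["ft_force"].round(1),"T",s["ft_torque"].round(2))
    print("rel",d.round(1),"rz",dy.round(1))
E
python3 -c "
from h import *
rel(.521,.0145,.285,137)"
```

```text
t 0.7 pos [ 0.2599 -0.5684  0.1933] yaw 24.57 q [-1.261  0.053  1.613  0.     1.476 -0.119] w 0.0855 F [ 0.  -0.3 -0.6] T [ 0.01 -0.01 -0.01]
rel [ 479.8 -421.6  -91.7] rz -112.4
```

Call:
{"name": "apply_moves", "arguments": {"motion": [[0, 0, -50, 0, 0, -8], [40, -30, -92, 0, 0, -16], [80, -60, -92, 0, 0, -24], [120, -90, -92, 0, 0, -32], [150, -125, -92, 0, 0, -40]], "grip": -1, "force": 40}}

```text
clock: 1.2
ee_pos: [0.3427, -0.3989, 0.2862]
ee_rot: [0.001, 0.844, 0.536, 0.0]
ft_force: [0.2, 0.4, -0.7]
width: 0.0854
```

```bash
python3 -c "
from h import *
rel(.521,.0145,.285,137)"
```

```text
t 1.2 pos [ 0.3427 -0.3989  0.2862] yaw 64.88 q [-1.003 -0.225  1.721  0.     1.644 -0.564] w 0.0854 F [ 0.2  0.4 -0.7] T [ 0.01 -0.02 -0.01]
rel [450.  -14.1   0.9] rz -72.1
```

Call:
{"name": "apply_moves", "arguments": {"motion": [[50, 0, 0, 0, 0, -8], [100, 0, 0, 0, 0, -16], [150, 0, 0, 0, 0, -24], [200, 0, 0, 0, 0, -32], [250, 0, 0, 0, 0, -40]]}}

```text
clock: 1.7
ee_pos: [0.4495, -0.1725, 0.2856]
ee_rot: [0.001, 0.61, 0.793, 0.0]
ft_force: [0.0, -0.6, 0.6]
width: 0.0858
```

```bash
python3 -c "
from h import *
rel(.521,.0145,.285,137)"
```

```text
t 1.7 pos [ 0.4495 -0.1725  0.2856] yaw 104.88 q [-0.521 -0.337  1.812  0.     1.665 -0.781] w 0.0858 F [ 0.  -0.6  0.6] T [-0.03 -0.03  0.04]
rel [162.4 117.1   0.6] rz -32.1
```

Call:
{"name": "apply_moves", "arguments": {"motion": [[40, 29, 0, 0, 0, -8], [80, 58, 0, 0, 0, -16], [120, 87, 0, 0, 0, -24], [162.5, 117, 0.5, 0, 0, -32], [162.5, 117, 0.5, 0, 0, -32]]}}

```text
clock: 2.2
ee_pos: [0.5221, 0.0172, 0.2846]
ee_rot: [-0.0, 0.366, 0.931, 0.001]
ft_force: [-0.5, -0.8, -0.1]
width: 0.0855
```

```bash
python3 -c "
from h import *
rel(.521,.0145,.161,137)
p=snap('scene','s2.png',crop=(60,360,120,420),scale=2)
p=snap('top','t2.png',crop=(130,310,130,370),scale=3)
"
```

```text
t 2.2 pos [0.5221 0.0172 0.2846] yaw 137.09 q [-0.111 -0.232  1.73   0.002  1.644 -0.932] w 0.0855 F [-0.5 -0.8 -0.1] T [-0.02  0.01 -0.03]
rel [ -1.2  -2.9 123.6] rz 0.1
```

View pics/s2.png

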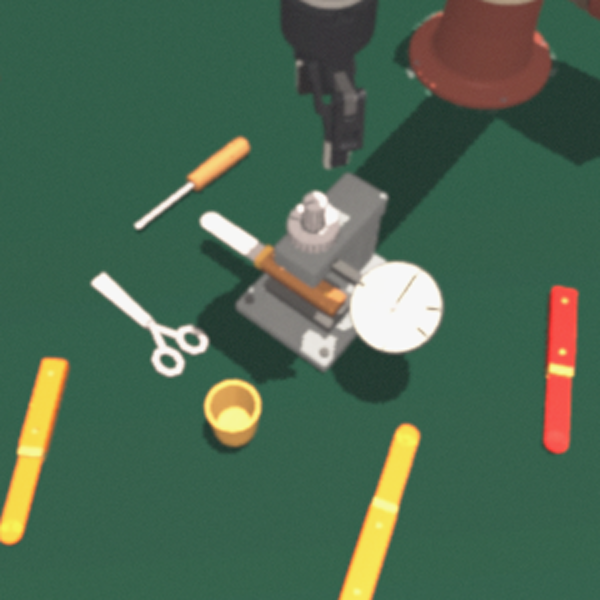

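View pics/t2.png

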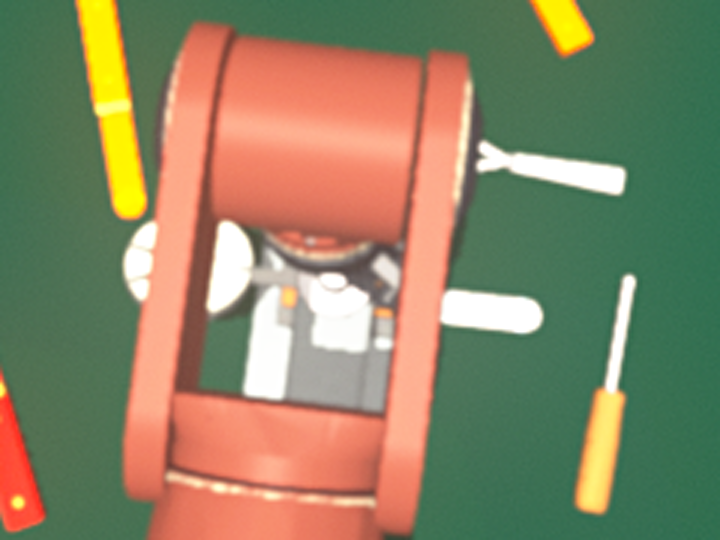

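```bash
python3 -c "
from h import *
p=pickle.load(open('last_scene.pkl','rb'))
s=status.state()
R=Rm(s['ee_rot'])
for dy in(-.043,0,.043):
  u,v=proj(p,s['ee_pos']+R@[0,dy,-.013]); print((u-120)*2,(v-60)*2)
u,v=proj(p,[.521,.0145,.222]);print((u-120)*2,(v-60)*2)
"
```

```text
303.15771559540315 118.36395609280927
314.68870693190615 150.85222277433564
326.89928469755796 185.25520645625016
312.99977278404924 199.33857000136453
```

```bash
python3 -c "
from h import *
p=pickle.load(open('last_scene.pkl','rb'))
d=p['range_z']; V,U=np.mgrid[0:384,0:512]
c=np.stack([(U-p['cx'])/f(p)*d,-(V-p['cy'])/f(p)*d,-d],-1)
W=c@Rm(p['rotation']).T+p['origin']
s=status.state();R=Rm(s['ee_rot'])
m=(d>0)&(W[...,2]>.24)&(np.hypot(W[...,0]-.522,W[...,1]-.017)<.09)
L=(W[m]-s['ee_pos'])@R*1000
print(len(L))
for lo in range(-90,20,6):
  k=(L[:,2]>=lo)&(L[:,2]<lo+6)
  if k.any(): print(lo,k.sum(),'x',L[k,0].min().round(),L[k,0].max().round(),'y',np.sort(L[k,1]).round()[[0,k.sum()//2,-1]], 'ypos',L[k&(L[:,1]>0),1].min(initial=999).round(), L[k&(L[:,1]<0),1].max(initial=-999).round())
"
```

```text
6355
-90 20 x -9.0 -4.0 y [-43. -40.  53.] ypos 50.0 -37.0
-84 20 x -9.0 -2.0 y [-41.  51.  61.] ypos 51.0 -37.0
-78 40 x -9.0 9.0 y [-40.  57.  62.] ypos 49.0 -38.0
-72 42 x -10.0 13.0 y [-41.  54.  61.] ypos 48.0 -37.0
-66 43 x -9.0 12.0 y [-40.  54.  61.] ypos 48.0 -37.0
-60 29 x -9.0 9.0 y [-41. -38.  59.] ypos 49.0 -37.0
-54 11 x -9.0 13.0 y [-41. -38.  54.] ypos 53.0 -38.0
```

```bash
python3 -c "
from h import *
p=pickle.load(open('last_scene.pkl','rb'))
s=status.state();R=Rm(s['ee_rot'])
for o in([0,50,-54],[0,50,-13],[0,57,-13],[-11,43,-13],[11,43,-13],[0,43,-50]):
  u,v=proj(p,s['ee_pos']+R@(np.array(o)/1000)); print(o,(u-120)*2,(v-60)*2)
save(p,'s2z.png',crop=(60,200,230,350),scale=5)
d=p['range_z']
for v in range(100,150,3): print(v,[round(float(d[v,u]),3) for u in range(278,300,3)])
"
```

```text
[0, 50, -54] 331.3862442278039 162.30535431257493
[0, 50, -13] 328.9554921883324 191.04851731421263
[0, 57, -13] 331.03161839730035 196.89794864002897
[-11, 43, -13] 315.4482673266483 187.51274740933428
[11, 43, -13] 338.3131113150371 183.00499757211895
[0, 43, -50] 328.98588657612254 159.32072063082455
100 [0.677, 0.668, 0.656, 0.655, 0.653, 0.655, 0.681, 1.258]
103 [0.678, 0.673, 0.661, 0.659, 0.649, 0.647, 0.684, 1.254]
106 [0.679, 0.684, 0.684, 0.643, 0.643, 0.641, 0.64, 0.64]
109 [0.68, 1.242, 1.237, 0.641, 0.639, 0.64, 0.641, 0.642]
112 [0.683, 0.681, 0.689, 0.639, 0.641, 0.644, 0.645, 0.645]
115 [0.683, 0.681, 0.685, 0.644, 0.646, 0.646, 0.651, 0.651]
118 [1.223, 0.686, 0.684, 0.649, 0.651, 0.659, 0.658, 0.657]
121 [1.212, 0.696, 0.689, 0.654, 0.656, 0.657, 0.659, 0.661]
124 [1.204, 0.698, 0.687, 0.658, 0.661, 0.663, 0.664, 0.664]
127 [1.202, 0.696, 0.69, 0.664, 0.685, 0.681, 0.685, 0.668]
130 [1.196, 1.192, 0.693, 0.669, 0.676, 0.677, 0.677, 0.676]
133 [1.189, 1.186, 0.709, 0.673, 0.678, 0.678, 0.678, 0.681]
136 [1.183, 0.723, 0.715, 0.677, 0.68, 0.711, 1.181, 1.185]
139 [1.177, 0.727, 0.724, 0.715, 0.717, 0.729, 1.182, 1.174]
142 [1.172, 1.174, 0.729, 0.722, 0.723, 1.172, 1.17, 1.173]
145 [1.167, 1.167, 1.167, 1.167, 1.168, 1.167, 1.169, 1.163]
148 [1.162, 1.158, 1.163, 1.156, 1.159, 0.966, 0.965, 1.16]
```

View pics/s2z.png

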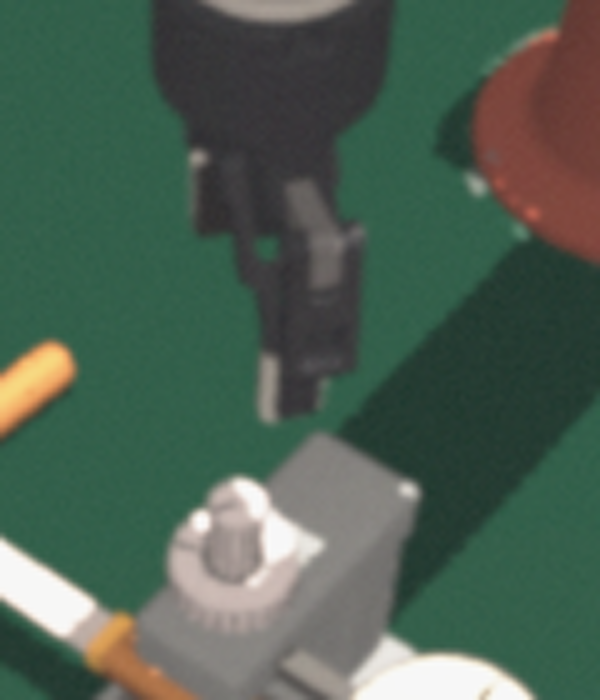

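```bash
python3 -c "
from h import *
p=pickle.load(open('last_scene.pkl','rb'))
s=status.state();print(s['ee_pos'],s['clock'])
for uv in((284,139),(284,142),(287,142),(290,139),(293,134),(297,132),(287,130),(270,100)):
  w=world(p,*uv,d=p['range_z'][uv[1],uv[0]]);print(uv,p['range_z'][uv[1],uv[0]],w.round(4),((w-s['ee_pos'])@Rm(s['ee_rot'])*1000).round())
"
```

```text
[0.52144272 0.01345815 0.28462233] 2.3
(284, 139) 0.72411156 [0.5612 0.049  0.3493] [ -5.  53. -65.]
(284, 142) 0.72947335 [0.5618 0.0498 0.3423] [ -4.  54. -58.]
(287, 142) 0.72157556 [0.5635 0.0565 0.3484] [ -1.  60. -64.]
(290, 139) 0.71674967 [0.5598 0.0599 0.3548] [  4.  60. -70.]
(293, 134) 0.6787417 [0.5738 0.0713 0.3885] [   2.   78. -104.]
(297, 132) 0.67861915 [0.568  0.0753 0.3902] [   9.   77. -106.]
(287, 130) 0.6690611 [0.5804 0.0631 0.3995] [  -9.   77. -115.]
(270, 100) 0.76967263 [ 0.4981 -0.0192  0.3536] [ -5. -40. -69.]
```

Call:
{"name": "apply_moves", "arguments": {"motion": [[-0.3, 0.9, 10, 0, 0, 0], [-0.3, 0.9, 20, 0, 0, 0], [-0.3, 0.9, 30, 0, 0, 0], [-0.3, 0.9, 30, 0, 0, 0]]}}

```text
clock: 2.7
ee_pos: [0.5208, 0.012, 0.2518]
ee_rot: [-0.002, 0.371, 0.929, -0.001]
ft_force: [-0.2, -0.3, 0.1]
width: 0.0852
```

```bash
python3 -c "
from h import *
rel(.521,.0145,.161,137)
p=snap('scene','s3.png',crop=(60,200,230,350),scale=5)
"
```

```text
t 2.7 pos [0.5208 0.012  0.2518] yaw 136.46 q [-0.12  -0.224  1.776 -0.     1.594 -0.931] w 0.0852 F [-0.2 -0.3  0.1] T [-0.03  0.05 -0.02]
rel [ 1.3  2.2 90.8] rz -0.5
```

View pics/s3.png

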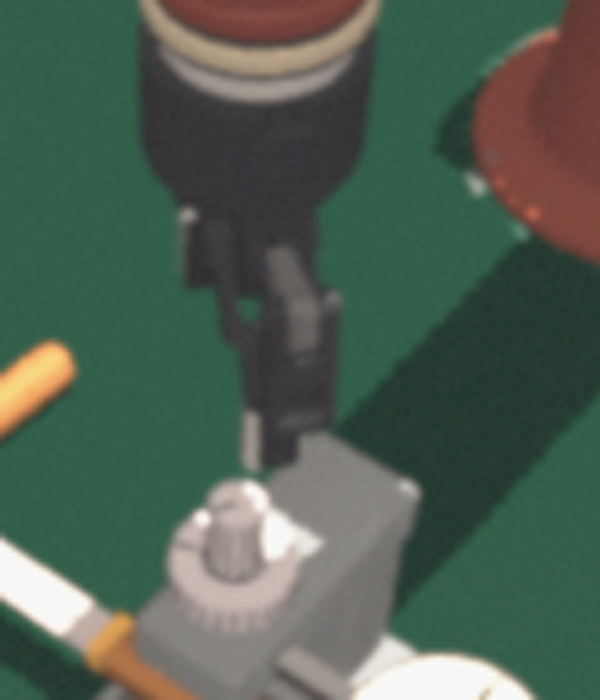

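```bash
cat > tip.py <<'E'
from h import *
p=pickle.load(open('last_scene.pkl','rb'))
d=p['range_z']; V,U=np.mgrid[0:384,0:512]
c=np.stack([(U-p['cx'])/f(p)*d,-(V-p['cy'])/f(p)*d,-d],-1)
W=c@Rm(p['rotation']).T+p['origin']
m=(d>0)&(W[...,2]>.235)&(np.hypot(W[...,0]-.522,W[...,1]-.017)<.085)
s=status.state()
L=(W[m]-s['ee_pos'])@Rm(s['ee_rot'])*1000; uv=np.stack([U[m],V[m]],1)
o=np.argsort(-uv[:,1])[:200:12]
for i in o: print(uv[i],L[i].round(),W[m][i].round(3))
E
python3 tip.py
```

```text
[280 154] [ -7.  50. -51.] [0.561 0.043 0.304]
[282 152] [ -6.  58. -66.] [0.566 0.05  0.319]
[278 151] [-11.  48. -58.] [0.563 0.039 0.311]
[284 150] [ -3.  57. -69.] [0.562 0.051 0.322]
[278 149] [-11.  48. -64.] [0.563 0.039 0.317]
[289 148] [  7.  56. -71.] [0.556 0.058 0.324]
[281 147] [ -7.  51. -72.] [0.562 0.044 0.325]
[289 146] [  -0.   75. -101.] [0.573 0.066 0.354]
[282 146] [ -12.   72. -101.] [0.579 0.056 0.353]
[280 145] [ -9.  51. -78.] [0.563 0.043 0.331]
[292 144] [   5.   75. -105.] [0.57  0.069 0.358]
[282 144] [ -12.   71. -105.] [0.579 0.055 0.358]
[281 143] [ -12.   66. -101.] [0.575 0.051 0.354]
[279 142] [-12.  54. -91.] [0.568 0.043 0.344]
[286 142] [  -5.   69. -106.] [0.573 0.059 0.359]
[290 141] [   2.   71. -109.] [0.569 0.065 0.362]
[280 140] [ -11.   57. -100.] [0.569 0.046 0.353]
```

Call:
{"name": "apply_moves", "arguments": {"motion": [[1, 2, 0, 0, 0, 0], [1, 2, 0, 0, 0, 0], [1, 2, 0, 0, 0, 0], [1, 2, 0, 0, 0, 0], [1, 2, 0, 0, 0, 0]], "grip": 1}}

```text
clock: 3.25
ee_pos: [0.523, 0.015, 0.255]
ee_rot: [0.0, 0.37, 0.929, 0.0]
ft_force: [0.3, -0.7, 0.6]
width: 0.0121
```

```bash
python3 -c "
from h import *
rel(.521,.0145,.161,137)
p=snap('scene','s4.png',crop=(60,200,230,350),scale=5)
"; python3 tip.py
```

```text
t 3.25 pos [0.523 0.015 0.255] yaw 136.57 q [-0.114 -0.223  1.77  -0.     1.594 -0.927] w 0.0121 F [ 0.3 -0.7  0.6] T [-0.03  0.04  0.02]
rel [ 1.2 -1.7 94. ] rz -0.4
[281 143] [  3.  14. -38.] [0.53  0.027 0.293]
[277 142] [ -8.  22. -54.] [0.544 0.026 0.309]
[281 141] [  1.  19. -50.] [0.535 0.029 0.305]
[283 140] [  4.  21. -55.] [0.534 0.033 0.31 ]
[285 139] [ 10.  15. -48.] [0.526 0.033 0.303]
[278 138] [ -6.  21. -63.] [0.541 0.026 0.317]
[282 137] [  2.  21. -64.] [0.536 0.031 0.319]
[272 136] [-10.  -5. -41.] [0.527 0.005 0.296]
[285 135] [  1.  39. -90.] [0.549 0.044 0.345]
[281 135] [ -11.   54. -110.] [0.568 0.046 0.365]
[286 134] [  -2.   53. -109.] [0.561 0.052 0.364]
[277 134] [-13.  35. -92.] [0.556 0.032 0.347]
[292 133] [   8.   54. -109.] [0.554 0.06  0.364]
[282 132] [ -12.   61. -126.] [0.574 0.051 0.381]
[280 132] [ -12.   48. -112.] [0.565 0.042 0.367]
[271 131] [-11.  -8. -52.] [0.525 0.001 0.306]
[277 131] [-12.  34. -98.] [0.555 0.031 0.353]
```

View pics/s4.png

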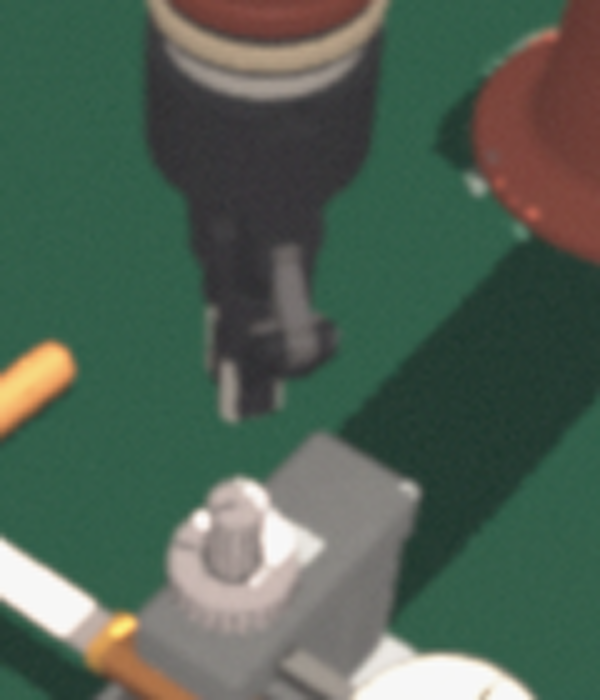

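```bash
python3 -c "
from h import *
p=pickle.load(open('last_scene.pkl','rb'))
s=status.state();R=Rm(s['ee_rot'])
for o in([0,0,0],[0,20,0],[11,20,0],[-11,20,0],[0,0,-38],[0,20,-38],[11,20,-38],[-11,20,-38]):
  u,v=proj(p,s['ee_pos']+R@(np.array(o)/1000)); print(o,round((u-230)*5),round((v-60)*5))
print([ (round((u-230)*5),round((v-60)*5)) for u,v in [proj(p,[.521,.0145,.222]),proj(p,[.521,.0145,.183])]])
print(p['origin'],p['rotation'],p['vfov'],p['cx'],p['cy'])
q=s['q']
"
```

```text
[0, 0, 0] 234 452
[0, 20, 0] 247 490
[11, 20, 0] 274 485
[-11, 20, 0] 220 496
[0, 0, -38] 238 389
[0, 20, -38] 251 429
[11, 20, -38] 279 423
[-11, 20, -38] 223 434
[(232, 498), (229, 554)]
[0.98228075 0.26816288 0.90701381] [0.45688621 0.12858837 0.25202783 0.84332793] 49.46075268679536 251.90622130052986 193.33635234182728
```

Call:
{"name": "apply_moves", "arguments": {"motion": [[0, 0, 0, 0, 0, 0], [0, 0, 0, 0, 0, 0], [0, 0, 0, 0, 0, 0], [0, 0, 0, 0, 0, 0], [0, 0, 0, 0, 0, 0]], "grip": -1}}

```text
clock: 3.8
ee_pos: [0.5229, 0.0149, 0.2547]
ee_rot: [-0.0, 0.37, 0.929, 0.0]
ft_force: [-0.8, -0.1, -0.8]
width: 0.0761
```

```bash
python3 -c "
from h import *
rel(.521,.0145,.161,137)
"
```

```text
t 3.8 pos [0.5229 0.0149 0.2547] yaw 136.56 q [-0.114 -0.223  1.77   0.     1.594 -0.927] w 0.0761 F [-0.8 -0.1 -0.8] T [-0.02  0.03  0.02]
rel [ 1.1 -1.6 93.7] rz -0.4
```

Call:
{"name": "apply_moves", "arguments": {"motion": [[1, -1.6, 15, 0, 0, 0], [1, -1.6, 30, 0, 0, 0], [1, -1.6, 45, 0, 0, 0], [1, -1.6, 55, 0, 0, 0], [1, -1.6, 55, 0, 0, 0]]}}

```text
clock: 4.3
ee_pos: [0.5194, 0.0146, 0.1966]
ee_rot: [-0.002, 0.37, 0.929, -0.001]
ft_force: [-0.3, 0.6, -0.5]
width: 0.0855
```

```bash
python3 -c "
from h import *
rel(.521,.0145,.161,137)
p=snap('scene','s5.png',crop=(60,200,230,350),scale=5)
"
```

```text
t 4.3 pos [0.5194 0.0146 0.1966] yaw 136.57 q [-0.115 -0.201  1.847 -0.     1.5   -0.928] w 0.0855 F [-0.3  0.6 -0.5] T [0.06 0.02 0.03]
rel [-1.4  1.1 35.6] rz -0.4
```

View pics/s5.png

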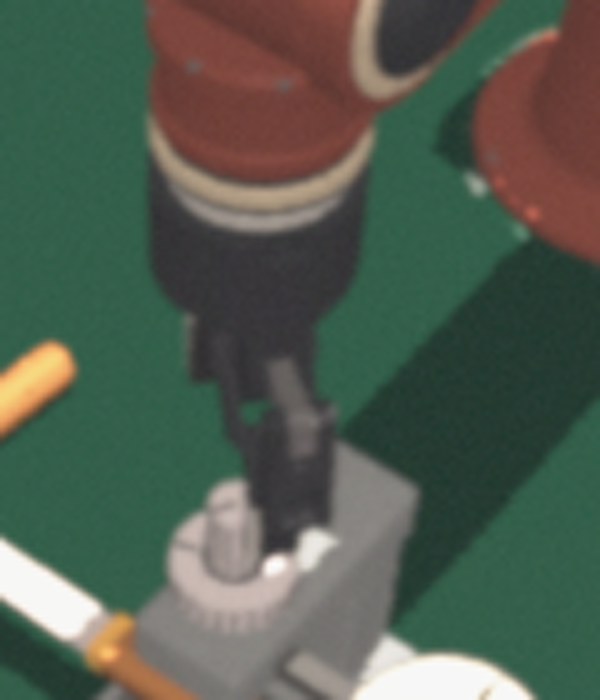

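```bash
python3 -c "
from h import *
p=pickle.load(open('last_scene.pkl','rb'));s=status.state();R=Rm(s['ee_rot'])
d=p['range_z']
for uv in((288,168),(286,165),(284,163),(290,160),(284,155),(288,152),(286,170),(278,160),(276,165)):
  w=world(p,*uv,d=d[uv[1],uv[0]]);print(uv,d[uv[1],uv[0]],w.round(4),((w-s['ee_pos'])@R*1000).round())
for o in([0,43,-13],[11,43,-13],[-11,43,-13],[0,-43,-13]):
  u,v=proj(p,s['ee_pos']+R@(np.array(o)/1000)); print(o,round(u),round(v))
"
```

```text
(288, 168) 0.7919747 [0.5565 0.0599 0.267 ] [  5.  58. -69.]
(286, 165) 0.7535058 [0.5753 0.0646 0.3011] [  -5.   74. -103.]
(284, 163) 0.7461796 [0.5787 0.0619 0.309 ] [ -10.   74. -111.]
(290, 160) 0.75662875 [0.5632 0.0656 0.3034] [   4.   66. -105.]
(284, 155) 0.73124886 [0.5769 0.0596 0.3286] [ -10.   71. -131.]
(288, 152) 0.7362077 [0.5665 0.0617 0.3274] [  -1.   66. -129.]
(286, 170) 0.79828393 [0.5579 0.0568 0.2599] [  2.  56. -62.]
(278, 160) 0.85982054 [0.5197 0.0173 0.2214] [  2.   2. -23.]
(276, 165) 0.8547629 [0.5319 0.0201 0.22  ] [ -5.  12. -22.]
[0, 43, -13] 282 179
[11, 43, -13] 287 178
[-11, 43, -13] 277 180
[0, -43, -13] 271 147
```

Call:
{"name": "apply_moves", "arguments": {"motion": [[-1, 0.8, 10, 0, 0, 0], [-1, 0.8, 20, 0, 0, 0], [-1, 0.8, 30, 0, 0, 0], [-1, 0.8, 33, 0, 0, 0], [-1, 0.8, 33, 0, 0, 0]]}}

```text
clock: 4.85
ee_pos: [0.5218, 0.0144, 0.1657]
ee_rot: [-0.001, 0.37, 0.929, -0.0]
ft_force: [0.1, 0.2, 0.0]
width: 0.0853
```

```bash
python3 -c "
from h import *
rel(.521,.0145,.161,137)
p=snap('scene','s6.png',crop=(60,200,230,350),scale=5)
"; python3 tip.py
```

```text
t 4.85 pos [0.5218 0.0144 0.1657] yaw 136.56 q [-0.115 -0.177  1.879  0.     1.442 -0.928] w 0.0853 F [0.1 0.2 0. ] T [ 0.04 -0.09 -0.01]
rel [ 0.6 -0.5  4.7] rz -0.4
[282 179] [ -4.  57. -69.] [0.565 0.053 0.235]
[280 177] [ -7.  53. -70.] [0.563 0.048 0.236]
[286 176] [  -3.   75. -103.] [0.576 0.067 0.27 ]
[289 175] [   3.   75. -105.] [0.572 0.071 0.271]
[283 174] [  -9.   74. -110.] [0.58  0.062 0.277]
[290 174] [   6.   72. -102.] [0.568 0.071 0.269]
[285 173] [  -4.   72. -109.] [0.575 0.064 0.276]
[282 172] [ -10.   72. -114.] [0.579 0.06  0.28 ]
[283 171] [  -9.   73. -118.] [0.579 0.061 0.284]
[293 171] [  11.   73. -112.] [0.565 0.075 0.278]
[292 170] [   8.   74. -117.] [0.567 0.074 0.283]
[292 169] [   8.   74. -119.] [0.567 0.073 0.286]
[280 169] [ -12.   63. -112.] [0.574 0.052 0.279]
[294 168] [  12.   74. -121.] [0.564 0.076 0.288]
[280 167] [ -12.   62. -117.] [0.573 0.052 0.283]
[292 167] [   8.   73. -125.] [0.567 0.073 0.291]
[286 166] [  -3.   72. -130.] [0.574 0.064 0.296]
```

View pics/s6.png

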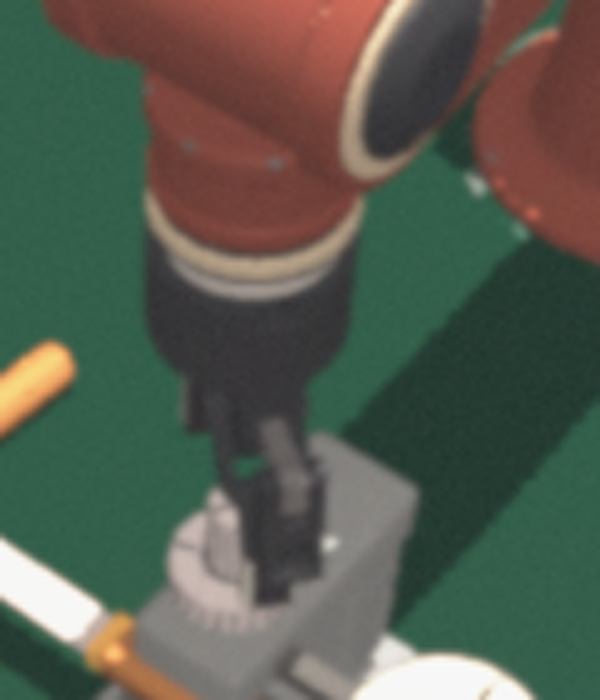

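```bash
python3 -c "
from h import *
p=pickle.load(open('last_scene.pkl','rb'));s=status.state();R=Rm(s['ee_rot'])
for o in([0,43,-13],[11,43,-13],[-11,43,-13],[-11,43,-35],[11,43,-35],[-11,43,-58],[11,43,-58]):
  u,v=proj(p,s['ee_pos']+R@(np.array(o)/1000)); print(o,round((u-230)*5),round((v-60)*5))
"
```

```text
[0, 43, -13] 254 642
[11, 43, -13] 279 636
[-11, 43, -13] 228 647
[-11, 43, -35] 230 617
[11, 43, -35] 282 607
[-11, 43, -58] 232 585
[11, 43, -58] 285 574
```

Call:
{"name": "apply_moves", "arguments": {"motion": [[0.6, -0.5, 4, 0, 0, 0], [0.6, -0.5, 4, 0, 0, 0], [0.6, -0.5, 4, 0, 0, 0]], "grip": 0.2, "force": 20}}

```text
clock: 5.2
ee_pos: [0.5216, 0.0144, 0.1629]
ee_rot: [0.0, 0.37, 0.929, 0.0]
ft_force: [0.7, 0.6, -0.1]
width: 0.0438
```

```bash
python3 -c "
from h import *
rel(.521,.0145,.161,137)
p=snap('scene','s7.png',crop=(60,200,230,350),scale=5)
"
```

```text
t 5.2 pos [0.5216 0.0144 0.1629] yaw 136.57 q [-0.115 -0.177  1.883 -0.     1.435 -0.928] w 0.0438 F [ 0.7  0.6 -0.1] T [ 0.    0.04 -0.03]
rel [ 0.5 -0.3  1.9] rz -0.4
```

View pics/s7.png

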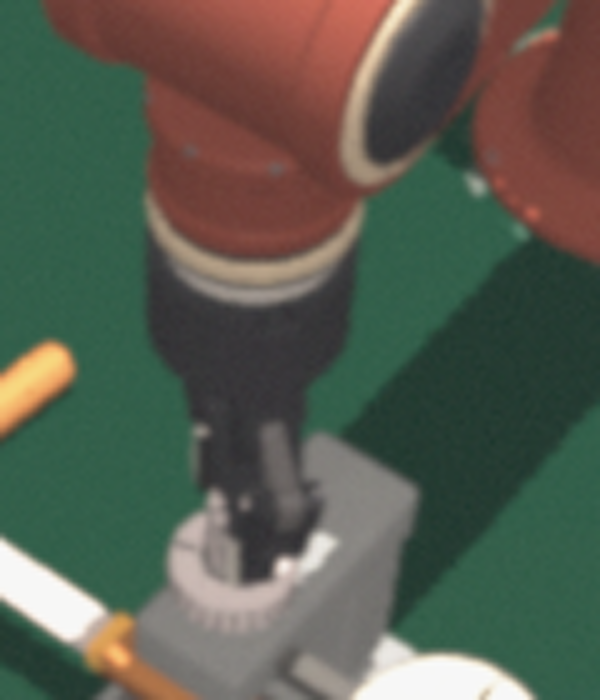

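Call:
{"name": "apply_moves", "arguments": {"motion": [[0.5, -0.3, 0, 0, 0, 0], [0.5, -0.3, 0, 0, 0, 0], [0.5, -0.3, 0, 0, 0, 0], [0.5, -0.3, 6, 0, 0, 0], [0.5, -0.3, 12, 0, 0, 0]], "grip": -1}}

```text
clock: 5.75
ee_pos: [0.5211, 0.0145, 0.1504]
ee_rot: [0.0, 0.37, 0.929, 0.0]
ft_force: [-0.4, 0.1, -0.1]
width: 0.0853
```

Call:
{"name": "apply_moves", "arguments": {"motion": [[0, 0, 5, 0, 0, 0], [0, 0, 10, 0, 0, 0], [0, 0, 15, 0, 0, 0], [0, 0, 15, 0, 0, 0]]}}

```text
clock: 6.15
ee_pos: [0.5203, 0.0146, 0.1345]
ee_rot: [-0.001, 0.37, 0.929, -0.0]
ft_force: [0.2, 0.6, -0.3]
width: 0.0857
```

```bash
python3 -c "
from h import *
rel(.521,.0145,.130,137)
p=snap('scene','s8.png',crop=(60,200,230,350),scale=5)
"
```

```text
t 6.15 pos [0.5203 0.0146 0.1345] yaw 136.57 q [-0.115 -0.155  1.912  0.     1.386 -0.928] w 0.0857 F [ 0.2  0.6 -0.3] T [-0.01  0.03  0.  ]
rel [-0.6  0.4  4.5] rz -0.4
```

View pics/s8.png

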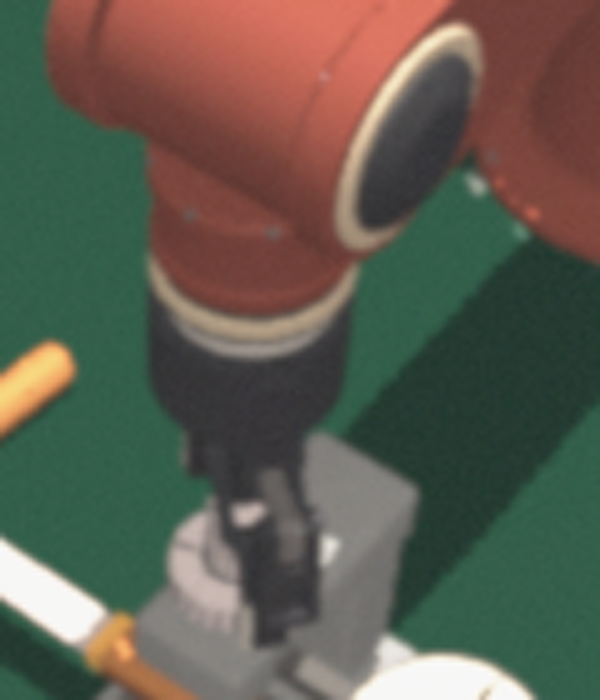

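Call:
{"name": "apply_moves", "arguments": {"motion": [[-0.6, 0.4, 4, 0, 0, 0], [-0.6, 0.4, 4, 0, 0, 0], [-0.6, 0.4, 4, 0, 0, 0], [-0.6, 0.4, 4, 0, 0, 0]], "grip": 0, "force": 40}}

```text
clock: 6.6
ee_pos: [0.521, 0.0137, 0.1321]
ee_rot: [-0.001, 0.37, 0.929, -0.001]
ft_force: [-5.0, -2.3, 4.2]
width: 0.0541
```

```bash
python3 -c "
from h import *
rel(.521,.0145,.130,137)
p=snap('scene','s9.png',crop=(60,200,230,350),scale=5)
"
```

```text
t 6.6 pos [0.521  0.0137 0.1321] yaw 136.57 q [-0.115 -0.151  1.913 -0.002  1.381 -0.928] w 0.0541 F [-5.  -2.3  4.2] T [-0.62  0.98  0.01]
rel [0.5 0.6 2.1] rz -0.4
```

View pics/s9.png

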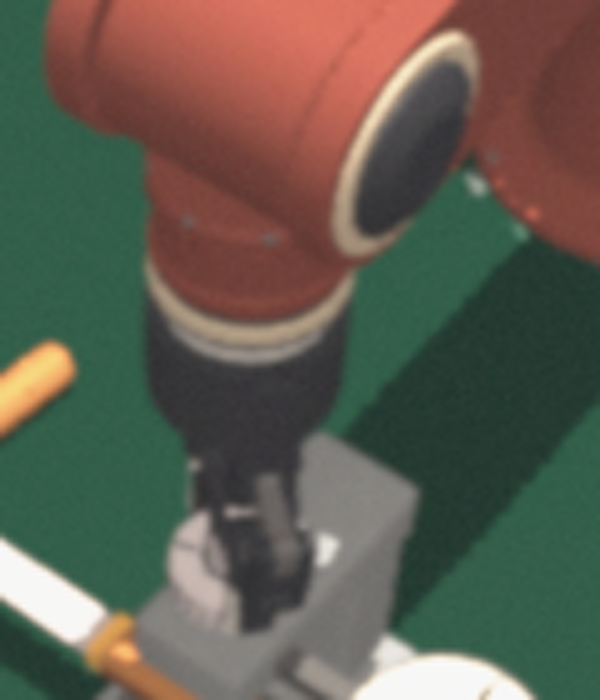

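```bash
cat > needle.py <<'E'
from h import *
import sys
YAW=np.arctan2(-.016,.112)
def unwarp(p,C,N=400,half=.055,yaw=YAW):
    ex=np.array([np.cos(yaw),np.sin(yaw),0]); ey=np.array([-np.sin(yaw),np.cos(yaw),0]); ez=np.array([0,0,1.])
    t=np.radians(25); X=np.cos(t)*ex-np.sin(t)*ez   # dial in-plane +x (downwards)
    g=(np.arange(N)-N/2+.5)/(N/2)*half
    a,b=np.meshgrid(g,-g)  # cols: +x to right ; rows: +y up
    P=np.array(C)+a[...,None]*X+b[...,None]*ey
    c=(P-p["origin"])@Rm(p["rotation"])
    u=p["cx"]+f(p)*c[...,0]/-c[...,2]; v=p["cy"]-f(p)*c[...,1]/-c[...,2]
    return cv2.remap(p["pixels"],u.astype(np.float32),v.astype(np.float32),cv2.INTER_CUBIC)
def needle(p,C,name=None):
    im=unwarp(p,C); g=im.min(-1).astype(float)
    # radial darkness profile; angle measured clockwise from -x
    th=np.radians(np.arange(-40,160,.5)); rr=np.linspace(.012,.034,45)/.055*200
    D=[]
    for t in th:
        dx=-np.cos(t); dy=np.sin(t)
        D.append(cv2.remap(g.astype(np.float32),(199.5+rr*dx).astype(np.float32)[None],(199.5-rr*dy).astype(np.float32)[None],1).mean())
    D=np.array(D); w=np.clip(np.median(D)-D-.25*(np.median(D)-D.min()),0,None)
    i=D.argmin(); k=abs(th-th[i])<.25
    if name: cv2.imwrite("pics/"+name,im[:,:,::-1])
    return (w[k]*th[k]).sum()/w[k].sum(), np.median(D)-D.min()
E
python3 - <<'E'
from needle import *
p=pickle.load(open('last_scene.pkl','rb'))
px=p["pixels"].astype(int); m=((px.min(-1)>140)).astype(np.uint8)
n,l,st,ce=cv2.connectedComponentsWithStats(m)
for i in range(1,n):
    if st[i,4]>300: print(st[i],ce[i])
E
```

```text
[  0   0  79  54 337] [37.92581602 26.04747774]
[ 11  93  40  31 315] [ 30.26031746 107.95555556]
[ 19  98  40  31 321] [ 38.43302181 112.81619938]
[ 28 102  39  32 328] [ 46.89939024 117.6097561 ]
[ 36 107  40  32 335] [ 55.28358209 122.67164179]
[ 45 112  40  32 342] [ 64.07894737 127.64327485]
[ 53 117  40  33 348] [ 72.7816092  132.97126437]
[220 166  32  23 335] [235.17014925 176.82686567]
[ 288  187   53   49 1795] [316.01392758 212.47576602]
[166 196  58  52 674] [195.97032641 222.89762611]
```

```bash
python3 - <<'E'
from needle import *
p=pickle.load(open('last_scene.pkl','rb'))
C=[.537,.1285,.137]
print(needle(p,C,"n0.png"))
im=unwarp(p,C); g=(im.min(-1)>120).astype(np.uint8)
g=cv2.morphologyEx(g,cv2.MORPH_OPEN,np.ones((41,41)))
cs,_=cv2.findContours(g,0,2); c=max(cs,key=cv2.contourArea); print(cv2.fitEllipse(c))
E
```

```text
(np.float64(-0.0012354124110167991), np.float32(71.477646))
((203.79962158203125, 204.7764129638672), (365.2830810546875, 388.7652282714844), 174.85086059570312)
```

View pics/n0.png

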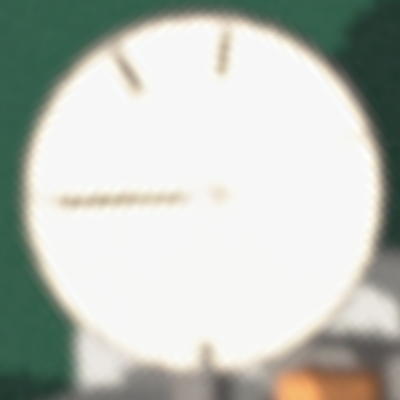

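Call:
{"name": "apply_moves", "arguments": {"motion": [[0, 0, 0, 0, 0, 5], [0, 0, 0, 0, 0, 12], [0, 0, 0, 0, 0, 19], [0, 0, 0, 0, 0, 26], [0, 0, 0, 0, 0, 30]]}}

```text
clock: 7.15
ee_pos: [0.5207, 0.0136, 0.1321]
ee_rot: [-0.001, 0.599, 0.801, -0.002]
ft_force: [-6.1, -3.3, 4.8]
width: 0.0543
```

```bash
cat > look.py <<'E'
from needle import *
rel(.521,.0145,.130,137)
p=snap('scene',sys.argv[1] if len(sys.argv)>1 else None,crop=(60,260,230,350),scale=4) if len(sys.argv)>1 else snap('scene')
print("needle",needle(p,[.538,.1295,.1365]))
E
python3 look.py s10.png
```

```text
t 7.15 pos [0.5207 0.0136 0.1321] yaw 106.4 q [-0.116 -0.151  1.913 -0.002  1.382 -0.401] w 0.0543 F [-6.1 -3.3  4.8] T [-0.58  1.23  0.25]
rel [0.8 0.6 2.1] rz -30.6
needle (np.float64(-0.05066897668777504), np.float32(71.49942))
```

View pics/s10.png

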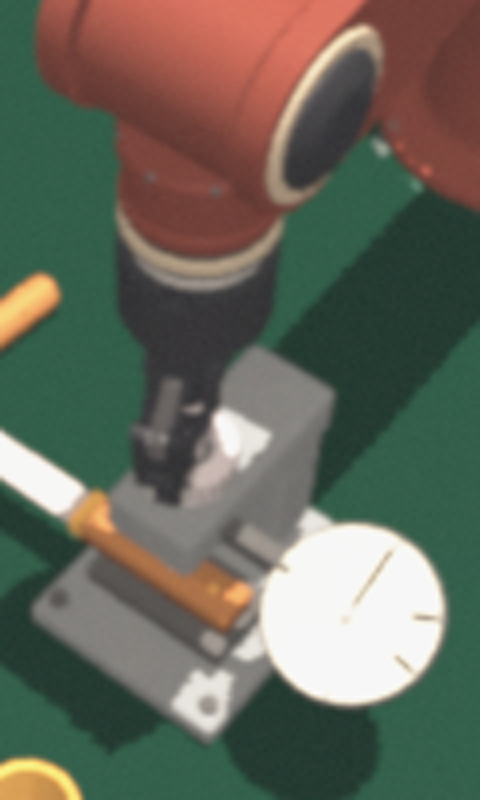

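Call:
{"name": "apply_moves", "arguments": {"motion": [[0, 0, 0, 0, 0, 7], [0, 0, 0, 0, 0, 14], [0, 0, 0, 0, 0, 21], [0, 0, 0, 0, 0, 25], [0, 0, 0, 0, 0, 25]]}}

```text
clock: 7.7
ee_pos: [0.5204, 0.0136, 0.1321]
ee_rot: [-0.001, 0.758, 0.653, -0.002]
ft_force: [-7.5, -3.6, 5.1]
width: 0.0543
```

```bash
python3 look.py
```

```text
t 7.7 pos [0.5204 0.0136 0.1321] yaw 81.47 q [-0.116 -0.151  1.913 -0.002  1.383  0.034] w 0.0543 F [-7.5 -3.6  5.1] T [-0.53  1.36 -0.31]
rel [1.  0.4 2.1] rz -55.5
needle (np.float64(-0.05062293407999001), np.float32(71.1745))
```

Call:
{"name": "apply_moves", "arguments": {"motion": [[0, 0, 0, 0, 0, 4], [0, 0, 0, 0, 0, 7], [0, 0, 0, 0, 0, 7]]}}

```text
clock: 8.05
ee_pos: [0.5203, 0.0136, 0.1321]
ee_rot: [-0.0, 0.796, 0.605, -0.002]
ft_force: [-7.5, -3.5, 5.3]
width: 0.0541
```

```bash
python3 look.py; python3 - <<'E'
from needle import *
p=snap("top","t3.png",crop=(130,310,130,370),scale=3)
E
```

```text
t 8.05 pos [0.5203 0.0136 0.1321] yaw 74.49 q [-0.116 -0.151  1.913 -0.002  1.383  0.155] w 0.0541 F [-7.5 -3.5  5.3] T [-0.52  1.44 -0.24]
rel [1.1 0.4 2.1] rz -62.5
needle (np.float64(-0.05096575528848258), np.float32(70.973465))
```

View pics/t3.png

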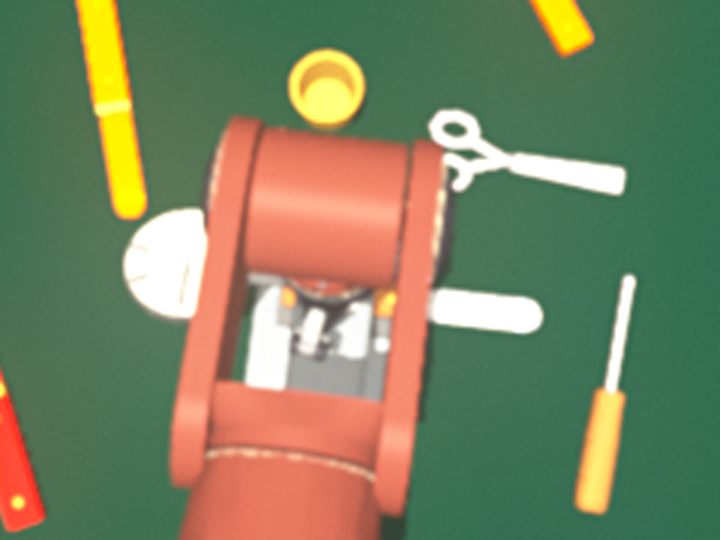

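Call:
{"name": "apply_moves", "arguments": {"motion": [[0, 0, 0, 0, 0, 2], [0, 0, 0, 0, 0, 4], [0, 0, 0, 0, 0, 4]]}}

```text
clock: 8.45
ee_pos: [0.5203, 0.0136, 0.1321]
ee_rot: [-0.0, 0.817, 0.577, -0.002]
ft_force: [-7.3, -2.8, 5.6]
width: 0.0539
```

```bash
python3 look.py s11.png
```

```text
t 8.45 pos [0.5203 0.0136 0.1321] yaw 70.53 q [-0.116 -0.151  1.913 -0.002  1.383  0.225] w 0.0539 F [-7.3 -2.8  5.6] T [-0.48  1.46 -0.09]
rel [1.1 0.4 2.1] rz -66.5
needle (np.float64(-0.05055612565573022), np.float32(71.16051))
```

View pics/s11.png

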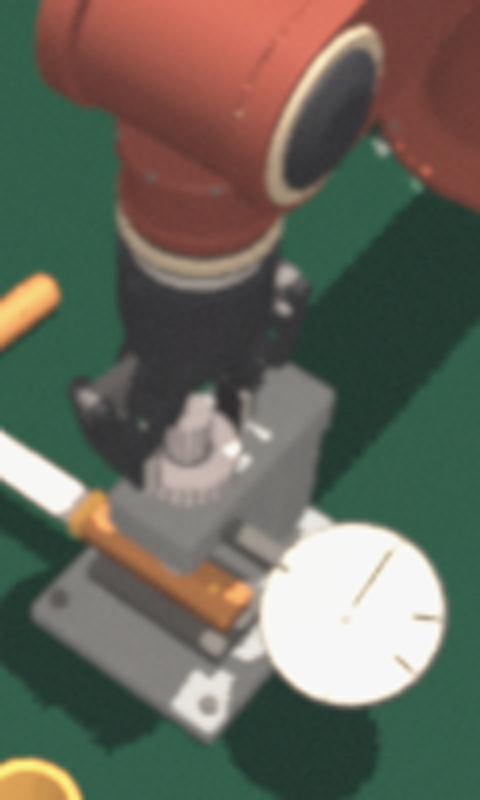

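```bash
cat > fh.py <<'E'
from h import *
p=pickle.load(open('last_scene.pkl','rb'))
d=p['range_z']; V,U=np.mgrid[0:384,0:512]
c=np.stack([(U-p['cx'])/f(p)*d,-(V-p['cy'])/f(p)*d,-d],-1)
W=c@Rm(p['rotation']).T+p['origin']
r=np.hypot(W[...,0]-.523,W[...,1]-.0157)
m=(d>0)&(r<.0115)&(W[...,2]>.188)&(W[...,2]<.226); z=np.sort(W[m][:,2]); print("fine z",len(z),z[-30:].round(4)[::3])
m=(d>0)&(r>.015)&(r<.026)&(W[...,2]>.176)&(W[...,2]<.19); print("disc",m.sum(),np.median(W[m][:,2]))
E
python3 fh.py
```

```text
fine z 107 [0.2142 0.2145 0.2146 0.2147 0.2151 0.2153 0.2154 0.2156 0.2159 0.2163]
disc 138 0.18315183648630784
```

Call:
{"name": "apply_moves", "arguments": {"motion": [[0, 0, 0, 0, 0, 2], [0, 0, 0, 0, 0, 4], [0, 0, 0, 0, 0, 4]]}}

```text
clock: 8.8
ee_pos: [0.5202, 0.0136, 0.1321]
ee_rot: [-0.0, 0.836, 0.548, -0.002]
ft_force: [-7.7, -3.6, 6.5]
width: 0.054
```

```bash
python3 look.py
```

```text
t 8.8 pos [0.5202 0.0136 0.1321] yaw 66.52 q [-0.116 -0.151  1.913 -0.002  1.383  0.294] w 0.054 F [-7.7 -3.6  6.5] T [-0.48  1.45 -0.11]
rel [1.1 0.4 2.1] rz -70.5
needle (np.float64(-0.05041838419316774), np.float32(71.158936))
```

Call:
{"name": "apply_moves", "arguments": {"motion": [[0, 0, 0, 0, 0, 2], [0, 0, 0, 0, 0, 4], [0, 0, 0, 0, 0, 4]]}}

```text
clock: 9.15
ee_pos: [0.5202, 0.0136, 0.1321]
ee_rot: [-0.0, 0.855, 0.519, -0.002]
ft_force: [-7.2, -3.5, 6.4]
width: 0.0539
```

```bash
python3 look.py
```

```text
t 9.15 pos [0.5202 0.0136 0.1321] yaw 62.52 q [-0.116 -0.151  1.913 -0.002  1.383  0.364] w 0.0539 F [-7.2 -3.5  6.4] T [-0.46  1.47 -0.16]
rel [1.1 0.3 2.1] rz -74.5
needle (np.float64(-0.05040158754010842), np.float32(70.86807))
```

Call:
{"name": "apply_moves", "arguments": {"motion": [[0, 0, 0, 0, 0, 2], [0, 0, 0, 0, 0, 4], [0, 0, 0, 0, 0, 4]]}}

```text
clock: 9.5
ee_pos: [0.5202, 0.0137, 0.1321]
ee_rot: [-0.0, 0.872, 0.489, -0.002]
ft_force: [-7.3, -3.8, 5.8]
width: 0.054
```

```bash
python3 look.py
```

```text
t 9.5 pos [0.5202 0.0137 0.1321] yaw 58.53 q [-0.116 -0.151  1.913 -0.002  1.383  0.434] w 0.054 F [-7.3 -3.8  5.8] T [-0.47  1.49 -0.14]
rel [1.1 0.3 2.1] rz -78.5
needle (np.float64(-0.05040609296660699), np.float32(71.17439))
```

Call:
{"name": "apply_moves", "arguments": {"motion": [[0, 0, 0, 0, 0, 2], [0, 0, 0, 0, 0, 4], [0, 0, 0, 0, 0, 4]]}}

```text
clock: 9.85
ee_pos: [0.5201, 0.0137, 0.1321]
ee_rot: [-0.0, 0.889, 0.458, -0.002]
ft_force: [-7.7, -2.7, 5.6]
width: 0.0543
```

```bash
python3 look.py
```

```text
t 9.85 pos [0.5201 0.0137 0.1321] yaw 54.53 q [-0.116 -0.151  1.913 -0.002  1.383  0.504] w 0.0543 F [-7.7 -2.7  5.6] T [-0.43  1.55 -0.14]
rel [1.2 0.3 2.1] rz -82.5
needle (np.float64(-0.05062618304862552), np.float32(71.18579))
```

Call:
{"name": "apply_moves", "arguments": {"motion": [[0, 0, 0, 0, 0, 2], [0, 0, 0, 0, 0, 4], [0, 0, 0, 0, 0, 4]]}}

```text
clock: 10.2
ee_pos: [0.5201, 0.0137, 0.1321]
ee_rot: [-0.0, 0.904, 0.427, -0.002]
ft_force: [-7.6, -3.3, 6.5]
width: 0.0536
```

```bash
python3 look.py
```

```text
t 10.2 pos [0.5201 0.0137 0.1321] yaw 50.52 q [-0.116 -0.151  1.913 -0.002  1.384  0.574] w 0.0536 F [-7.6 -3.3  6.5] T [-0.39  1.54 -0.11]
rel [1.2 0.2 2.1] rz -86.5
needle (np.float64(-0.05076289308251017), np.float32(71.01526))
```

Call:
{"name": "apply_moves", "arguments": {"motion": [[0, 0, 0, 0, 0, 2], [0, 0, 0, 0, 0, 4], [0, 0, 0, 0, 0, 4]]}}

```text
clock: 10.55
ee_pos: [0.5201, 0.0138, 0.1321]
ee_rot: [-0.0, 0.919, 0.395, -0.002]
ft_force: [-8.7, -2.8, 5.7]
width: 0.0539
```

```bash
python3 look.py
```

```text
t 10.55 pos [0.5201 0.0138 0.1321] yaw 46.53 q [-0.116 -0.151  1.913 -0.002  1.384  0.644] w 0.0539 F [-8.7 -2.8  5.7] T [-0.37  1.54 -0.16]
rel [1.2 0.2 2.1] rz -90.5
needle (np.float64(-0.050655062501116774), np.float32(70.93796))
```

Call:
{"name": "apply_moves", "arguments": {"motion": [[0, 0, 0, 0, 0, 2], [0, 0, 0, 0, 0, 4], [0, 0, 0, 0, 0, 4]]}}

```text
clock: 10.9
ee_pos: [0.52, 0.0138, 0.1321]
ee_rot: [-0.0, 0.932, 0.363, -0.002]
ft_force: [-8.6, -3.5, 5.9]
width: 0.0535
```

```bash
python3 look.py; python3 fh.py
```

```text
t 10.9 pos [0.52   0.0138 0.1321] yaw 42.53 q [-0.116 -0.151  1.913 -0.002  1.384  0.713] w 0.0535 F [-8.6 -3.5  5.9] T [-0.36  1.6  -0.09]
rel [1.2 0.2 2.1] rz -94.5
needle (np.float64(-0.050918754091988074), np.float32(70.77609))
fine z 132 [0.2116 0.2118 0.212  0.2121 0.2122 0.2123 0.2128 0.2131 0.2135 0.214 ]
disc 221 0.18312268717648839
```

Call:
{"name": "apply_moves", "arguments": {"motion": [[0, 0, 0, 0, 0, 2], [0, 0, 0, 0, 0, 4], [0, 0, 0, 0, 0, 4]]}}

```text
clock: 11.25
ee_pos: [0.52, 0.0139, 0.1321]
ee_rot: [-0.0, 0.944, 0.33, -0.002]
ft_force: [-7.5, -3.7, 6.3]
width: 0.0545
```

```bash
python3 look.py
```

```text
t 11.25 pos [0.52   0.0139 0.1321] yaw 38.52 q [-0.116 -0.151  1.913 -0.002  1.384  0.783] w 0.0545 F [-7.5 -3.7  6.3] T [-0.33  1.57 -0.13]
rel [1.2 0.1 2.1] rz -98.5
needle (np.float64(-0.050590710586096696), np.float32(71.00096))
```

Call:
{"name": "apply_moves", "arguments": {"motion": [[0, 0, 0, 0, 0, 2], [0, 0, 0, 0, 0, 4], [0, 0, 0, 0, 0, 4]]}}

```text
clock: 11.6
ee_pos: [0.52, 0.0139, 0.1321]
ee_rot: [-0.0, 0.955, 0.297, -0.002]
ft_force: [-9.1, -2.7, 5.7]
width: 0.0541
```

```bash
python3 look.py
```

```text
t 11.6 pos [0.52   0.0139 0.1321] yaw 34.52 q [-1.160e-01 -1.510e-01  1.913e+00 -1.000e-03  1.384e+00  8.530e-01] w 0.0541 F [-9.1 -2.7  5.7] T [-0.34  1.57 -0.09]
rel [1.2 0.1 2.1] rz -102.5
needle (np.float64(-0.05044049041327492), np.float32(71.21231))
```

Call:
{"name": "apply_moves", "arguments": {"motion": [[0, 0, 0, 0, 0, 2], [0, 0, 0, 0, 0, 4], [0, 0, 0, 0, 0, 4]]}}

```text
clock: 11.95
ee_pos: [0.52, 0.0139, 0.1321]
ee_rot: [-0.0, 0.965, 0.263, -0.002]
ft_force: [-9.0, -4.0, 5.9]
width: 0.0544
```

```bash
python3 look.py
```

```text
t 11.95 pos [0.52   0.0139 0.1321] yaw 30.53 q [-1.160e-01 -1.510e-01  1.913e+00 -1.000e-03  1.384e+00  9.230e-01] w 0.0544 F [-9.  -4.   5.9] T [-0.25  1.62 -0.18]
rel [1.2 0.1 2.1] rz -106.5
needle (np.float64(-0.05066088892089955), np.float32(70.95657))
```

Call:
{"name": "apply_moves", "arguments": {"motion": [[0, 0, 0, 0, 0, 2], [0, 0, 0, 0, 0, 4], [0, 0, 0, 0, 0, 4]]}}

```text
clock: 12.3
ee_pos: [0.52, 0.014, 0.1321]
ee_rot: [-0.0, 0.973, 0.229, -0.002]
ft_force: [-9.6, -3.0, 6.6]
width: 0.0538
```

```bash
python3 look.py
```

```text
t 12.3 pos [0.52   0.014  0.1321] yaw 26.52 q [-1.160e-01 -1.510e-01  1.913e+00 -1.000e-03  1.384e+00  9.930e-01] w 0.0538 F [-9.6 -3.   6.6] T [-0.26  1.66 -0.15]
rel [1.2 0.  2.1] rz -110.5
needle (np.float64(-0.05066328935962043), np.float32(71.14607))
```

Call:
{"name": "apply_moves", "arguments": {"motion": [[0, 0, 0, 0, 0, 2], [0, 0, 0, 0, 0, 4], [0, 0, 0, 0, 0, 4]]}}

```text
clock: 12.65
ee_pos: [0.5199, 0.014, 0.1321]
ee_rot: [-0.0, 0.981, 0.195, -0.002]
ft_force: [-9.6, -3.0, 6.4]
width: 0.0538
```

```bash
python3 look.py; python3 fh.py
```

```text
t 12.65 pos [0.5199 0.014  0.1321] yaw 22.53 q [-1.150e-01 -1.510e-01  1.913e+00 -1.000e-03  1.384e+00  1.062e+00] w 0.0538 F [-9.6 -3.   6.4] T [-0.2   1.56 -0.1 ]
rel [ 1.2 -0.   2.1] rz -114.5
needle (np.float64(0.10147864613500485), np.float32(80.81532))
fine z 120 [0.2096 0.2097 0.2099 0.21   0.2102 0.2107 0.2108 0.211  0.2113 0.2116]
disc 209 0.18323120467244258
```

Call:
{"name": "apply_moves", "arguments": {"motion": [[0, 0, 0, 0, 0, 0], [0, 0, 0, 0, 0, 0], [0, 0, 0, 0, 0, 0], [0, 0, 0, 0, 0, 0], [0, 0, 0, 0, 0, 0]], "grip": -1}}

```text
clock: 13.2
ee_pos: [0.5219, 0.0145, 0.1318]
ee_rot: [-0.0, 0.981, 0.196, 0.0]
ft_force: [0.3, -0.9, 0.4]
width: 0.0851
```

```bash
python3 look.py s12.png
```

```text
t 13.2 pos [0.5219 0.0145 0.1318] yaw 22.57 q [-0.115 -0.15   1.913  0.     1.378  1.062] w 0.0851 F [ 0.3 -0.9  0.4] T [ 0.02  0.   -0.04]
rel [-0.8 -0.4  1.8] rz -114.4
needle (np.float64(0.1013163860129837), np.float32(80.56564))
```

View pics/s12.png

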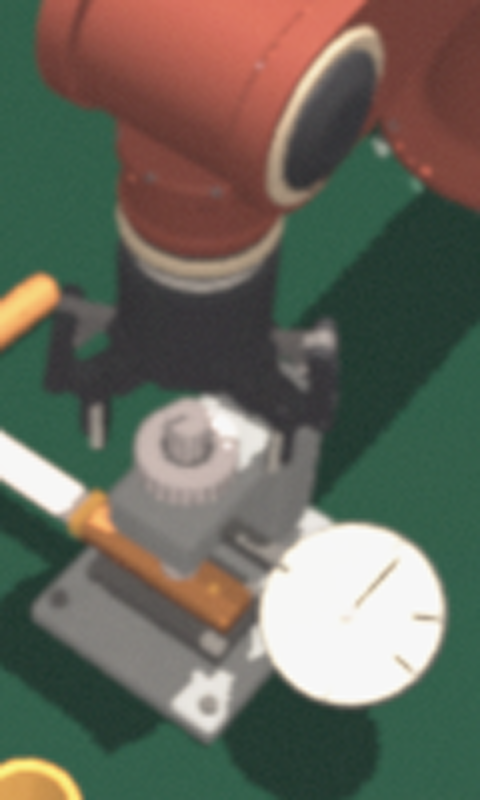

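```bash
python3 -c "
from h import *
rel(.5195,.0138,.152,122)"
```

```text
t 13.25 pos [0.5218 0.0145 0.1318] yaw 22.57 q [-0.115 -0.15   1.913  0.     1.379  1.062] w 0.0854 F [-0.9  0.   0. ] T [ 0.05  0.03 -0.03]
rel [ -2.4  -0.3 -20.2] rz -99.4
```

Call:
{"name": "apply_moves", "arguments": {"motion": [[0, 0, -12, 0, 0, 0], [-1, 0, -20, 0, 0, -8], [-2.4, -0.3, -20, 0, 0, -16], [-2.4, -0.3, -20, 0, 0, -24], [-2.4, -0.3, -20, 0, 0, -32]]}}

```text
clock: 13.75
ee_pos: [0.5198, 0.0137, 0.1531]
ee_rot: [0.0, 0.887, 0.461, 0.001]
ft_force: [-0.1, 0.6, -0.4]
width: 0.0853
```

Call:
{"name": "apply_moves", "arguments": {"motion": [[0, 0, 0, 0, 0, -8], [0, 0, 0, 0, 0, -16], [0, 0, 0, 0, 0, -24], [0, 0, 0, 0, 0, -32], [0, 0, 0, 0, 0, -40]]}}

```text
clock: 14.25
ee_pos: [0.5198, 0.0137, 0.1529]
ee_rot: [0.001, 0.676, 0.737, 0.0]
ft_force: [0.3, -1.0, -0.1]
width: 0.085
```

Call:
{"name": "apply_moves", "arguments": {"motion": [[0, 0, 0, 0, 0, -8], [0, 0, 0, 0, 0, -16], [0, 0, 0, 0, 0, -24], [0, 0, 0, 0, 0, -28], [0, 0, 0, 0, 0, -28]]}}

```text
clock: 14.75
ee_pos: [0.5198, 0.0137, 0.1528]
ee_rot: [0.001, 0.481, 0.877, 0.0]
ft_force: [-0.4, -0.1, 0.2]
width: 0.0855
```

```bash
sed -i 's/rel(.521,.0145,.130,137)/rel(.5195,.0138,.152,122)/' look.py; python3 look.py s13.png; python3 fh.py
```

```text
t 14.75 pos [0.5198 0.0137 0.1528] yaw 122.56 q [-0.117 -0.174  1.898  0.     1.416 -0.685] w 0.0855 F [-0.4 -0.1  0.2] T [-0.03  0.02  0.  ]
rel [ 0.2 -0.2  0.8] rz 0.6
needle (np.float64(0.10120646647232076), np.float32(79.75603))
fine z 6 [0.1914 0.205 ]
disc 109 0.18323666435702957
```

View pics/s13.png

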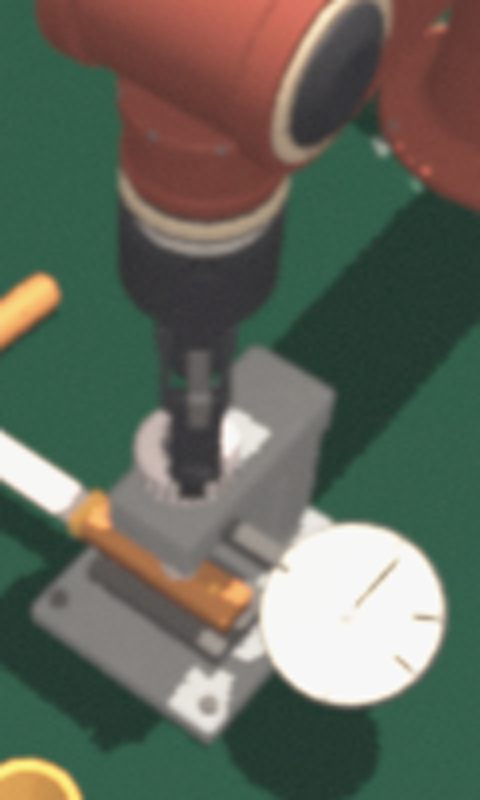

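Call:
{"name": "apply_moves", "arguments": {"motion": [[0, 0, 0, 0, 0, 0], [0, 0, 0, 0, 0, 0], [0, 0, 0, 0, 0, 0], [0, 0, 0, 0, 0, 0], [0, 0, 0, 0, 0, 0]], "grip": 0.8, "force": 30}}

```text
clock: 15.3
ee_pos: [0.5204, 0.0144, 0.152]
ee_rot: [0.001, 0.481, 0.877, 0.001]
ft_force: [4.2, 3.2, -1.4]
width: 0.0226
```

```bash
python3 look.py s14.png
```

```text
t 15.3 pos [0.5204 0.0144 0.152 ] yaw 122.56 q [-0.117 -0.173  1.899  0.002  1.414 -0.685] w 0.0226 F [ 4.2  3.2 -1.4] T [ 0.51 -0.68 -0.01]
rel [-0.  -1.1  0. ] rz 0.6
needle (np.float64(0.10125211503135968), np.float32(81.248764))
```

View pics/s14.png

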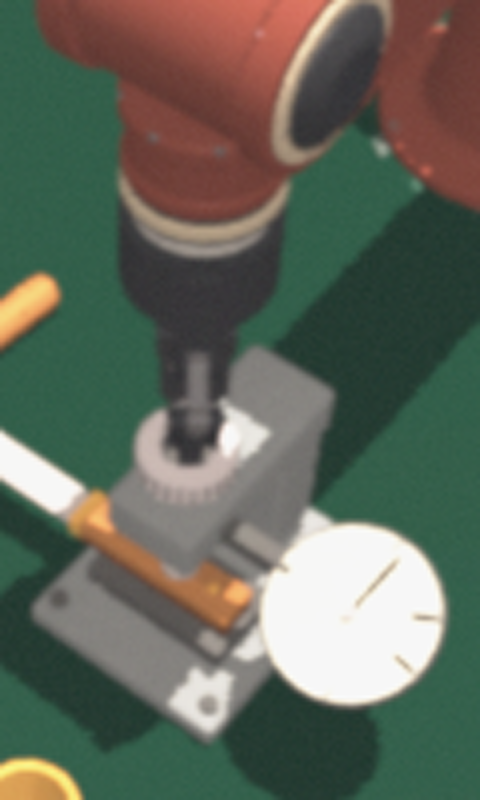

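Call:
{"name": "apply_moves", "arguments": {"motion": [[0, 0, 0, 0, 0, 3], [0, 0, 0, 0, 0, 6], [0, 0, 0, 0, 0, 10], [0, 0, 0, 0, 0, 10]]}}

```text
clock: 15.75
ee_pos: [0.5204, 0.0144, 0.1521]
ee_rot: [0.001, 0.556, 0.831, 0.001]
ft_force: [5.4, 2.9, -1.0]
width: 0.0225
```

```bash
python3 look.py
```

```text
t 15.75 pos [0.5204 0.0144 0.1521] yaw 112.5 q [-0.116 -0.173  1.899  0.002  1.414 -0.509] w 0.0225 F [ 5.4  2.9 -1. ] T [ 0.46 -0.75 -0.08]
rel [-0.2 -1.1  0.1] rz -9.5
needle (np.float64(0.24042318107595015), np.float32(74.19444))
```

Call:
{"name": "apply_moves", "arguments": {"motion": [[0, 0, 0, 0, 0, 6], [0, 0, 0, 0, 0, 12], [0, 0, 0, 0, 0, 18], [0, 0, 0, 0, 0, 24], [0, 0, 0, 0, 0, 30]]}}

```text
clock: 16.3
ee_pos: [0.5206, 0.0144, 0.1521]
ee_rot: [0.001, 0.753, 0.658, 0.002]
ft_force: [4.9, 2.9, -1.6]
width: 0.0223
```

Call:
{"name": "apply_moves", "arguments": {"motion": [[0, 0, 0, 0, 0, 6], [0, 0, 0, 0, 0, 12], [0, 0, 0, 0, 0, 18], [0, 0, 0, 0, 0, 22], [0, 0, 0, 0, 0, 22]]}}

```text
clock: 16.8
ee_pos: [0.5207, 0.0144, 0.1521]
ee_rot: [0.0, 0.864, 0.504, 0.002]
ft_force: [5.5, 3.1, -2.3]
width: 0.023
```

```bash
python3 look.py
```

```text
t 16.8 pos [0.5207 0.0144 0.1521] yaw 60.51 q [-0.116 -0.173  1.898  0.002  1.413  0.398] w 0.023 F [ 5.5  3.1 -2.3] T [ 0.51 -0.89 -0.02]
rel [-1.1 -0.8  0.1] rz -61.5
needle (np.float64(0.9580717408440173), np.float32(98.11224))
```

Call:
{"name": "apply_moves", "arguments": {"motion": [[0, 0, 0, 0, 0, 6], [0, 0, 0, 0, 0, 12], [0, 0, 0, 0, 0, 18], [0, 0, 0, 0, 0, 24], [0, 0, 0, 0, 0, 27]]}}

```text
clock: 17.35
ee_pos: [0.5208, 0.0143, 0.1521]
ee_rot: [0.0, 0.958, 0.287, 0.002]
ft_force: [5.5, 3.2, -2.1]
width: 0.0226
```

Call:
{"name": "apply_moves", "arguments": {"motion": [[0, 0, 0, 0, 0, 0], [0, 0, 0, 0, 0, 0]]}}

```text
clock: 17.55
ee_pos: [0.5208, 0.0143, 0.1521]
ee_rot: [-0.0, 0.957, 0.289, 0.002]
ft_force: [7.4, 2.3, -2.2]
width: 0.0226
```

```bash
python3 look.py; python3 -c "
from needle import *
needle(pickle.load(open('last_scene.pkl','rb')),[.538,.1295,.1365],'n1.png')"
```

```text
t 17.55 pos [0.5208 0.0143 0.1521] yaw 33.56 q [-0.116 -0.173  1.898  0.002  1.413  0.868] w 0.0226 F [ 7.4  2.3 -2.2] T [ 0.42 -0.98 -0.08]
rel [-1.4 -0.3  0.1] rz -88.4
needle (np.float64(1.3210581981746392), np.float32(93.496765))
```

View pics/n1.png

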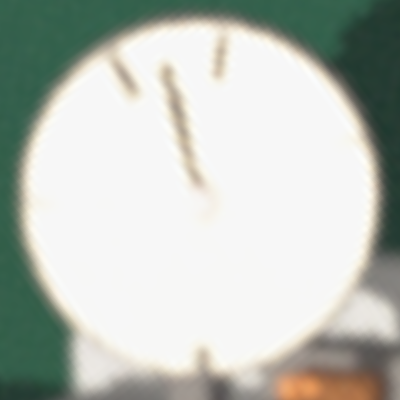

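Needle sits midway between the bold marks (marks at px (125,75) and (220,55), needle tip (166,68)). Release and retreat.

Call:
{"name": "apply_moves", "arguments": {"motion": [[0, 0, 0, 0, 0, 0], [0, 0, 0, 0, 0, 0], [0, 0, 0, 0, 0, 0], [0, 0, 0, 0, 0, 0], [0, 0, 0, 0, 0, 0]], "grip": -1}}

```text
clock: 18.1
ee_pos: [0.5193, 0.0137, 0.1517]
ee_rot: [0.0, 0.957, 0.289, -0.0]
ft_force: [0.2, 0.1, -0.3]
width: 0.0852
```

Call:
{"name": "apply_moves", "arguments": {"motion": [[0, 0, -15, 0, 0, 0], [0, 0, -40, 0, 0, 0], [0, 0, -70, 0, 0, 0], [0, 0, -100, 0, 0, 0], [0, 0, -100, 0, 0, 0]]}}

```text
clock: 18.6
ee_pos: [0.5222, 0.0134, 0.2589]
ee_rot: [0.002, 0.957, 0.289, 0.005]
ft_force: [0.6, 0.2, 0.8]
width: 0.0854
```

```bash
python3 look.py; python3 -c "
from needle import *
p=pickle.load(open('last_scene.pkl','rb'))
save(p,'s15.png')
needle(p,[.538,.1295,.1365],'n2.png')"
```

```text
t 18.6 pos [0.5222 0.0134 0.2589] yaw 33.57 q [-0.117 -0.234  1.774 -0.     1.592  0.868] w 0.0854 F [0.6 0.2 0.8] T [0.05 0.01 0.03]
rel [ -2.9  -2.5 106.9] rz -88.4
needle (np.float64(1.3239698005359766), np.float32(92.137375))
```

View pics/s15.png

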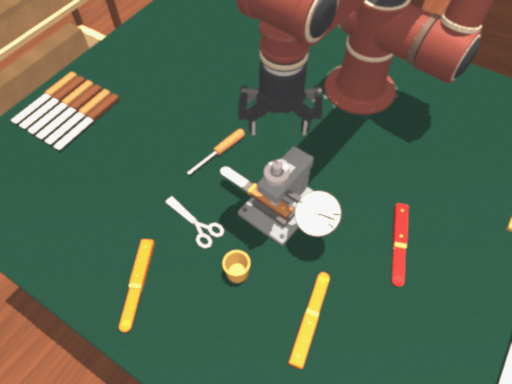

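The needle reads the same after release, and the knife and the other things are where they were. I'm handing the job in.

```bash
python3 -c "
from cell import arm
print(arm.sign_off())"
```

```text
the job is handed in; nothing more can be done
None
```

The knife handle is under its holding load, with the needle standing about midway between the two bold marks. I handed the job in at about 18.6 s on the clock.

- **Outer knob:** I turned it about 114° clockwise, in 4° steps towards the end. I stopped when the needle had moved only about 0.15 rad, then let go of it for good. Letting go did not shift the needle.
- **Inner knob:** I turned it about 89° clockwise. The needle rose steadily and never passed the second mark.
- **Last check:** With the gripper open and lifted clear, the needle read about 1.37 rad (marks at 1.05 and 1.75), the same as while gripped. In the last picture, judged by eye, the knife, cup, screwdriver and scissors looked where they were at the start. The highest wrist force I read was about 12 N.
- **One disagreement:** The camera showed the finger ends roughly 40 mm higher than the reported TCP. A trial close above the outer knob agreed with the camera, because the fingers closed to 44 mm instead of stopping at the knob's 56 mm. So I set the grip heights from the pictures, not from the reported TCP.

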